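Clear the sample saw's catch tray and hold its carriage at the loading mark

TASK

Move both finished stone tablets (the two cleanly cut oblong ones) out of the saw's shallow catch tray and into the deep tote, setting them down rather than dropping them, and leave the rough offcut in the tray. Then take hold of the saw's carriage by its crossbar handle, draw it out against its return spring until the pointer on its side lines up with the index clip on the edge of the bed, and keep it exactly there: the job finishes while you are still holding the handle at the mark, so that a colleague can load the next stone. Leave the other tools and stones where they lie.

Things in the scene. Friction and masses are not known exactly. Their poses are not given: they have to be found in the camera images.
- tray: Shallow open steel catch tray, fixed, 160 x 250 x 22 mm outside (x, y, height), walls and floor 3 mm thick. Origin: centre of its underside, on the table. It stands on one side of the saw, the tote on the other; the sides swap.
- tote: Deep open grey plastic tote, fixed, 200 x 250 x 75 mm outside (x, y, height), walls and floor 5 mm thick, empty. Origin: centre of its underside, on the table.
- tablet_a: Finished limestone tablet, a cleanly cut oblong block 56 x 28 x 24 mm (its x, y, z), about 95 g, lying in the tray. Origin: centre of its underside; x along its length, z up.
- tablet_b: The other finished limestone tablet, the same as tablet_a.
- offcut: Rough limestone offcut, a small irregular lump about 36 x 26 x 22 mm, in the tray beside the tablets. Origin: centre of its underside. It stays in the tray.
- saw: Bench sample saw, fixed. Bed 420 x 180 mm, 50 mm high, from x = -215 to +205 mm; motor housing 213 mm high from x = +50 mm back, blade guard 203 mm high reaching forward to x = +5 mm. Origin: under the middle, on the table. Its -x axis points to its front (towards the robot), the way the carriage pulls out.
- carriage (a joint): How far the carriage is drawn out of the saw, in m: 0 is home (where a spring holds it), 0.100 is the end stop; it slides level along the saw's own -x. The spring pulls it back with about 5.5 N at home, rising by 1.1 N per 10 mm; let go, it runs home.
- handle: The carriage's handle: a round level steel crossbar, 16 mm in diameter, 90 mm long, along its own y axis (across the slide), on an upright 12 mm stem under its middle. Origin: the middle of the bar, 110 mm above the table, 130 mm before the saw's origin when home. The carriage plate below it is 70 mm high; the nearest vise jaw (100 mm high) begins 56 mm behind the bar's middle.
- pointer (a point): Outer tip of the 6 mm wide pointer that sticks out of the carriage's left (+y) side, 60 mm above the table; moves with the carriage. Its axes are the saw's.
- index_clip: The mark: a small dark fixed clip on the left (+y) edge of the saw's bed, its 6 mm wide nose facing the carriage; its place along the bed varies. Origin: the nose's tip, 50 mm above the table, 4 mm left of the pointer's tip; axes as the saw's. The pointer is at the mark when its x in this frame is 0; at home it is +0.040 to +0.075 m, which is how far to draw the carriage.
- chisel: Loose steel chisel, 227 mm long, 16 mm thick, lying on the table before the saw. Origin: under its middle. Leave it.
- rough_block: Rough limestone block, about 130 x 100 x 80 mm, 2.2 kg, on the table beside the saw. Leave it.
- dark_stone: Dark stone, about 120 x 75 x 60 mm, on the table beside the saw. Leave it.
- jar: Clear jar, 54 mm in diameter, 90 mm high. Leave it.
- tool_cup: Square cup 70 x 70 x 90 mm holding tools that rise to 155 mm. Leave it.
Things that resemble listed ones, but are neither listed nor needed, are in the scene too. What is shaped like the tablet_b but turquoise is not meant.

How it is judged:
By the outcome, as a careful person would: the job done as asked, in the order asked, and still so for the second after the job is handed in, while the arm keeps its last pose, push and grip.
It also fails if it takes over 72 s, if anything falls off the work surface, if the arm or the gripper's body presses on something with over 40 N, if the wrist force passes 120 N, or if a joint passes its speed limit or range.

ROBOT

A 6-joint arm with a two-finger parallel gripper is mounted at the origin on the work surface. World frame = base frame: x ahead of the robot, y to its left, z up, the work surface at z = 0. Lengths are in mm, angles in rad, forces in N, time in s.
With the tool pointing down it reaches from about 350 to 925 mm from the base axis. Payload 6.4 kg.
Tool frame: the origin (TCP) lies midway between the tips of the shut fingers; the grasp point (between the pads) lies ctrl.tcp_to_grasp behind it (ctrl.tcp_to_grasp is the distance from the TCP to the grasp point, in mm); x points along the fingers, y is the direction in which the jaws open and shut, and the axes are right-handed (so a half turn about x gives the same grasp; the last joint's range is limited). The gripper opens to 94 mm and grips with 3 to 60 N. Pads are 16 mm wide; open, the fingers measure 119 mm over their backs; the gripper's body (75 mm by 177 mm) begins 78 mm behind the grasp point.
Start: joints at [0.998, 0.245, 1.558, -0, 1.339, -0.174], TCP at [252.401, 599.005, 205.455] pointing down, gripper open.
Joint ranges: [-3.13, 3.13], [-1.02, 2.26], [0.13, 2.54], [-0.95, 4.09], [0.21, 2.88], [-2.74, 2.74]. Speed limits (rad/s): [2.57, 2.57, 3.14, 3.14, 3.14, 3.14].

INTERFACE

Orientations are given as a unit quaternion [x, y, z, w].
In Python, from bench import ctrl gives the robot as it stands.
- The arm moves only by the tool step_arm, never from a script. Its argument "moves" is a list of rows, each an object with "dp": the shift along the world's x, y, z in mm, a list of three; "rotation": the turn, a rotation vector about the world's x, y, z in degrees, a list of three. A call has 1 to 20 rows; each row is the pose to reach, as a shift and turn from the pose commanded when the call began; what a row does not reach only later rows make up. A row lasts 1/8 s, in which the tool goes at most 62.5 mm and 10.7 degrees, less where a joint would pass 70% of its speed; a pose out of reach is approached as far as the arm can. A call with a gripper value outside its range is refused whole. "claw" is the opening, from 0 (shut) to 1 (fully open), set as the call begins (left out, the last holds). The fingers move at their own pace and stop on an object; "force" is the grip in N (left out, the last holds). Time passes only in rows, so rows that repeat a pose let the fingers close. It gives the time, the measured TCP pose, the force and the opening at its end, in the units of the state.
- ctrl.read_state(): the state, without advancing time (a new reading comes with each control period).
- ctrl.grab_frame(name): name is "side" or "top"; returns a dict with "img" (384x512x3 uint8, red, green, blue), "z_map" (384x512 float32, mm along the optical axis (not along the pixel's ray), 0 where there is no reading), "intrinsics" (3x3 intrinsics, pixels), "rvec" (rotation vector, rad) and "tvec" (3), from world to camera coordinates, as OpenCV has them. Camera axes: x right, y down, z forward; pixel columns grow to the right and rows downward; lengths in mm; the calibration is good to about 2 mm. A picture is of the moment at which its call begins.
- ctrl.hand_in(): hands the job in, once; it reports no verdict.
The state is a dict: "clock": time; "joint_positions": joint angles; "joint_vel": joint speeds; "joint_torque": joint torques, N m; "position": TCP position; "eef_rot": TCP orientation; "contact_force": force on the tool from outside, world axes, zero at the start; "moment": the same for the moment, N m; "opening": finger opening in mm.
Only numpy, scipy, OpenCV 4.12 (cv2) and the standard library are available. Lean on these libraries where they do the work, as an engineer would, in place of code of your own. Each camera call takes 0.05 s, during which the arm holds its last target. There are 200 camera calls.

## Working session

There is one attempt and no reset: what is moved stays moved. The work goes in short steps, Python scripts to look and compute and a tool call to move; the robot and the scene stay as the last step left them, time stands still between calls to the robot, and variables do not carry over. Pictures are saved under pics/ and viewed, about 8 in all and at most 12, crops included, and the job is handed in when it is done.

Besides the shell and the picture viewer there is one more tool, called after "Emit:" as a command line: name --argument value ..., lists and objects as JSON in quotes. step_arm: Moves the arm, as the interface text tells. Its arguments: {"type":"object","properties":{"moves":{"type":"array","items":{"type":"object","properties":{"dp":{"type":"array","items":{"type":"number"}},"rotation":{"type":"array","items":{"type":"number"}}}}},"claw":{"type":"number"},"force":{"type":"number"}},"required":["moves"]}

```bash
mkdir -p pics; ls; cat > h.py <<'E'
import numpy as np, cv2
from bench import ctrl
def grab(n):
    f=ctrl.grab_frame(n); f['R']=cv2.Rodrigues(np.array(f['rvec'],float))[0]; f['t']=np.array(f['tvec'],float).ravel(); f['K']=np.array(f['intrinsics'],float); return f
def ray(f,u,v):
    d=f['R'].T@np.linalg.inv(f['K'])@np.array([u,v,1.]); c=-f['R'].T@f['t']; return c,d
def onz(f,u,v,z):
    c,d=ray(f,u,v); return c+d*(z-c[2])/d[2]
def cloud(f):
    Z=f['z_map'].astype(float); v,u=np.indices(Z.shape)
    P=np.stack([u,v,np.ones_like(u)],-1)@np.linalg.inv(f['K']).T*Z[...,None]
    W=(P-f['t'])@f['R']; W[Z==0]=np.nan; return W
def proj(f,p):
    q=f['K']@(f['R']@np.array(p,float)+f['t']); return q[:2]/q[2]
E
python3 - <<'E'
from h import *
import pickle
s=ctrl.read_state(); print(s['position'],s['eef_rot'],s['opening'],ctrl.tcp_to_grasp)
for n in('top','side'):
    f=grab(n); pickle.dump(f,open(n+'0.pkl','wb'))
    cv2.imwrite(f'pics/{n}0.png',cv2.resize(f['img'][...,::-1],(800,600),interpolation=cv2.INTER_CUBIC))
    print(n,-f['R'].T@f['t'],f['R'][2],f['K'][0,0],(f['z_map']==0).mean())
E
```

```text
pics
[252.08277128 598.49163067 204.37716846] [ 0.13943963  0.69332873 -0.14067402  0.69286556] 94.28323697337517 18.8
top [ 130.70564855  -15.80551833 1748.46789731] [ 0.20888507  0.00790311 -0.97790826] 464.5412614213024 0.0039825439453125
side [-267.50378249  738.65979809  729.79159   ] [ 0.61913336 -0.58908116 -0.51928534] 357.8463857709883 0.003941853841145833
```

View pics/top0.png

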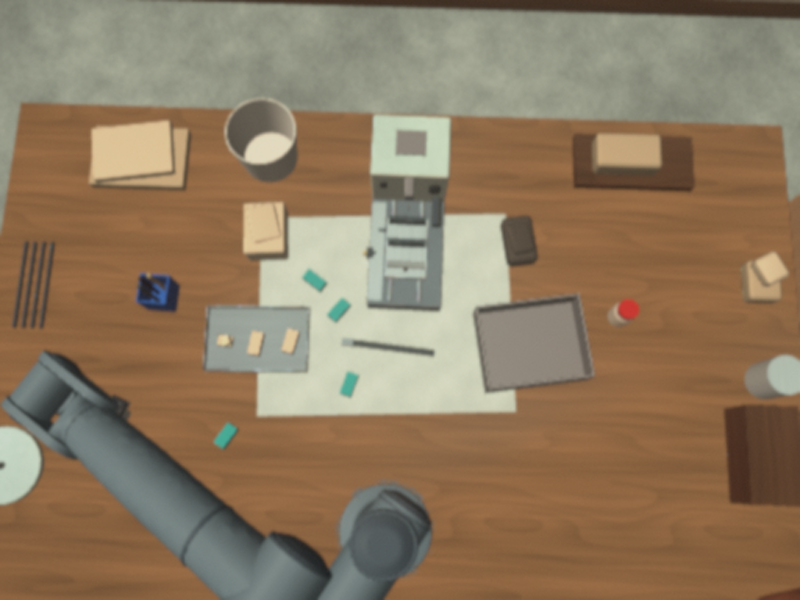

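View pics/side0.png

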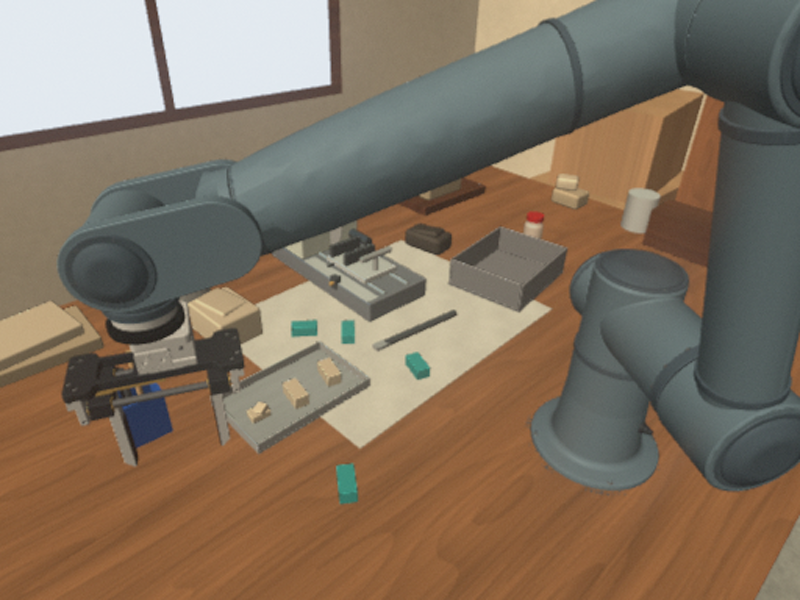

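Top picture (800x600): tray left at about (257,339) holding the offcut (224,340) and tablets (255,343) and (290,341). Tote right (535,343), saw (405,210) with the handle bar near (405,268), clip near (369,252). Side picture: offcut (258,411), tablets (295,392) and (330,371).
Candidates for a tablet: sand oblongs (255,343) and (290,341); offcut (224,340), lumpy; turquoise blocks (314,280), (339,310), (349,384), (225,435), wrong colour. I choose the two sand oblongs and will check them in a close crop.

```bash
cat > m.py <<'E'
from h import *
import pickle,sys
def blobs(f,lo,hi,W):
    # sand coloured pixels whose cloud point lies in the tray area
    hsv=cv2.cvtColor(f['img'],cv2.COLOR_RGB2HSV); m=cv2.inRange(hsv,lo,hi)
    n,l,s,c=cv2.connectedComponentsWithStats(m); return m,[(i,s[i],c[i]) for i in range(1,n) if s[i][4]>25],l
if __name__=='__main__':
    T=pickle.load(open('top0.pkl','rb'));S=pickle.load(open('side0.pkl','rb'))
    for n,f in(('top',T),('side',S)):
        W=cloud(f); hsv=cv2.cvtColor(f['img'],cv2.COLOR_RGB2HSV)
        sand=((hsv[...,0]<25)&(hsv[...,1]>50)&(hsv[...,2]>120)).astype(np.uint8)
        reg=np.zeros_like(sand)
        if n=='top': reg[197:238,133:196]=1
        else: reg[215:285,145:235]=1
        sand*=reg
        nn,l,s,c=cv2.connectedComponentsWithStats(sand)
        for i in range(1,nn):
            if s[i][4]<25: continue
            P=W[l==i]; z=P[:,2]; zt=np.nanpercentile(z,90)
            top=P[np.abs(z-zt)<4]; r=cv2.minAreaRect(top[:,:2].astype(np.float32))
            print(n,c[i].round(1),s[i][4],'ztop',round(zt,1),'mean',np.nanmean(top,0).round(1),'rect',np.round(r[0],1),np.round(r[1],1),round(r[2],1))
    W=cloud(T)
    for nm,(u,v) in dict(trayfloor=(272,350),tote_floor=(535,343),traywall=(257,308),table=(120,500),bar1=(405,268),jaw=(405,240),bed=(377,295)).items():
        print(nm,W[int(v/1.5625),int(u/1.5625)].round(1))
    a=T['img'][190:245,125:205];b=S['img'][205:290,140:245]
    a=cv2.resize(a,(400,275),interpolation=cv2.INTER_CUBIC);b=cv2.resize(b,(400,324),interpolation=cv2.INTER_CUBIC)
    c=T['img'][70:200,225:295];d=S['img'][140:205,170:275]
    c=cv2.resize(c,(323,600),interpolation=cv2.INTER_CUBIC)
    d=cv2.resize(d,(400,248),interpolation=cv2.INTER_CUBIC)
    o=np.zeros((600,800,3),np.uint8);o[:275,:400]=a;o[275:599,:400]=b;o[:,400:723]=c
    cv2.imwrite('pics/crop1.png',o[...,::-1])
E
python3 m.py
```

```text
top [185.3 218. ] 114 ztop 33.3 mean [430.1 244.8  31.9] rect [432.  244.5] [27.5 53.8] 74.1
top [163.2 219.2] 117 ztop 31.5 mean [426.6 328.6  30. ] rect [425.1 327.9] [25.8 53.7] 87.7
top [143.4 217.5] 58 ztop 26.1 mean [427.2 399.3  25.2] rect [427.1 400.6] [16.3 24.8] 2.1
side [188.2 224.7] 995 ztop 2.4 mean [548.5 248.2   0.6] rect [527.6 246.3] [265.5 142.8] 52.0
side [210.2 237.7] 199 ztop 27.2 mean [434.  249.4  26.1] rect [435.5 248.8] [28.1 55.1] 76.0
side [188.8 251.2] 229 ztop 27.4 mean [427.  332.1  26. ] rect [429.  331.7] [27.7 56.1] 80.2
side [214.3 272.6] 1065 ztop 1.5 mean [ 3.230e+02  3.162e+02 -1.000e-01] rect [309.  315.3] [106.8 205.5] 2.4
side [164.4 263. ] 119 ztop 24.2 mean [430.3 403.3  23.4] rect [431.9 404.9] [19.4 20.9] 24.9
side [150.6 279.5] 121 ztop 2.0 mean [ 4.151e+02  4.626e+02 -1.000e-01] rect [419.3 467.6] [73.7 28.2] 0.2
trayfloor [411.5 289.6   6.9]
tote_floor [ 452.5 -348.     6.9]
traywall [514.6 334.8   9.2]
table [ 74.9 405.  598.9]
bar1 [601.6 -25.9 110.1]
jaw [674.4 -23.8  98.4]
bed [549.8  39.3  51.6]
```

View pics/crop1.png

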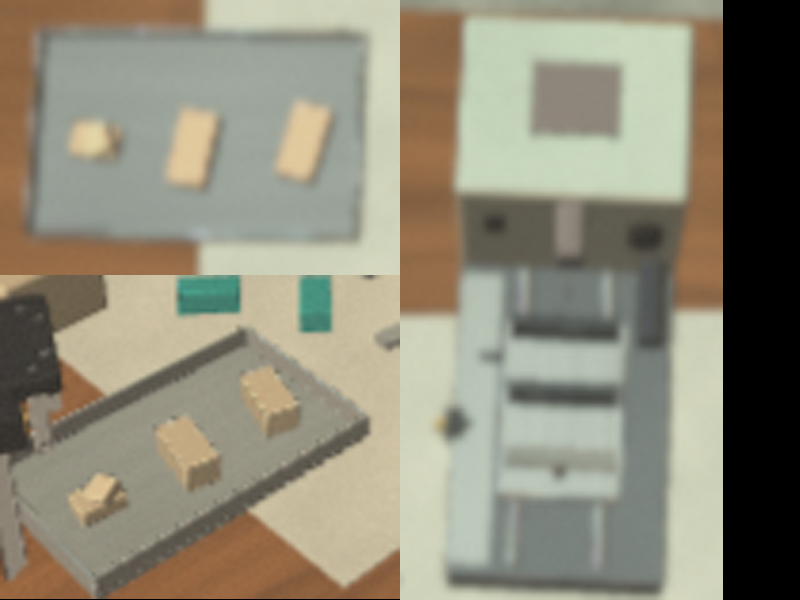

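The crop shows two clean oblong sand blocks and the two-lobed lump nearest the tray's left end. The choice stands: A right and B middle. In the right pane the pointer is at (488,355) and the clip at (455,424), so the clip is forward of the pointer. Next, the last measurements: tablet rays, tote, saw yaw, bar and mark.

```bash
python3 - <<'E'
from h import *
import pickle
from scipy.spatial.transform import Rotation as Ro
s=ctrl.read_state(); M=Ro.from_quat(s['eef_rot']).as_matrix(); print('tool x,y',M[:,0].round(3),M[:,1].round(3))
T=pickle.load(open('top0.pkl','rb'));S=pickle.load(open('side0.pkl','rb'))
def tri(a,b):
    c1,d1=ray(T,*a);c2,d2=ray(S,*b);A=np.stack([d1,-d2],1);k=np.linalg.lstsq(A,c2-c1,rcond=None)[0]
    p,q=c1+d1*k[0],c2+d2*k[1];return ((p+q)/2).round(1),np.linalg.norm(p-q).round(1)
print('A ray z27',onz(T,185.3,218,25).round(1),onz(S,210.2,237.7,20).round(1),tri((185.3,218),(210.2,237.7)))
print('B ray z27',onz(T,163.2,219.2,25).round(1),onz(S,188.8,251.2,20).round(1),tri((163.2,219.2),(188.8,251.2)))
for n,f in(('top',T),('side',S)):
    W=cloud(f).reshape(-1,3);W=W[~np.isnan(W[:,0])]
    def sel(x0,x1,y0,y1,z0,z1): return W[(W[:,0]>x0)&(W[:,0]<x1)&(W[:,1]>y0)&(W[:,1]<y1)&(W[:,2]>z0)&(W[:,2]<z1)]
    for k,b in dict(bed=(500,760,-140,100,35,130),tote=(320,600,-510,-180,40,90),bar=(570,632,-100,60,103,125),tray=(330,560,180,480,14,24)).items():
        P=sel(*b)
        if len(P)<5: print(n,k,len(P)); continue
        r=cv2.minAreaRect(P[:,:2].astype(np.float32)); print(n,k,len(P),'rect',np.round(r[0],1),np.round(r[1],1),round(r[2],1),'med',np.median(P,0).round(1))
c,d=T['img'],S['img']
p=(244.1,146.9);k=(236.9,161.9)
print('ptr z60',onz(T,*p,60).round(1),'clip z50',onz(T,*k,50).round(1))
a=cv2.resize(d[140:210,170:275],(800,533),interpolation=cv2.INTER_CUBIC);cv2.imwrite('pics/crop2.png',a[...,::-1])
E
```

```text
tool x,y [-0.001 -0.001 -1.   ] [ 0.388  0.922 -0.002]
A ray z27 [432.9 245.5  25. ] [429.6 252.2  20. ] (array([435.3, 247.6,  13.7]), np.float64(1.1))
B ray z27 [425.5 328.4  25. ] [422.2 334.5  20. ] (array([427.6, 330.9,  14. ]), np.float64(0.8))
top bed 2882 rect [640.7 -21.5] [191.  238.7] 89.9 med [635.6 -27.3  54.2]
top tote 674 rect [ 443.8 -334.5] [202.3 251.8] 9.1 med [ 458.1 -350.7   68.6]
top bar 100 rect [608.7 -25.6] [18.7 88. ] 0.5 med [606.  -22.2 114.7]
top tray 287 rect [448.8 323.5] [184.2 262.5] 1.0 med [430.5 332.1  19.7]
side bed 1923 rect [641.6 -17. ] [193.5 236. ] 90.0 med [615.4  -0.9  52.7]
side tote 1156 rect [ 447.8 -332.1] [203.8 262.5] 9.0 med [ 443.1 -306.9   59.3]
side bar 90 rect [609.1 -23.1] [93.7 16.1] 88.6 med [607.7 -18.7 113.1]
side tray 645 rect [441.6 330. ] [164.4 251.9] 1.0 med [419.1 341.5  19. ]
ptr z60 [709.4  33.5  60. ] clip z50 [652.  59.  50.]
```

View pics/crop2.png

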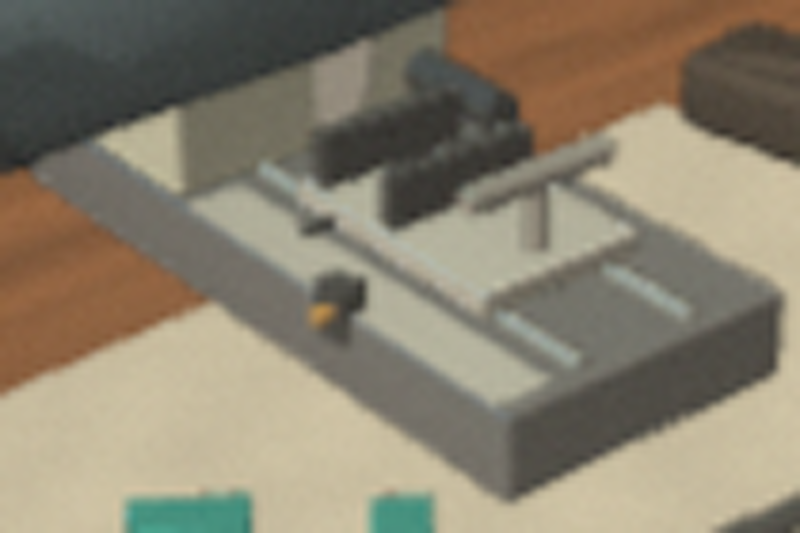

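Checks: the tablets stand at the right height (tops about 27). The tote is at (446,-333) with 9° yaw, and its size fits. The bar is at (608.5,-24) and the saw yaw is about 0. Pointer to clip is about 57 mm, within 40–75. In the side crop the pointer tip is at (318,222) and the clip at (345,290). Moving above tablet A.

Emit:
step_arm --moves '[{"dp":[20,-39,0],"rotation":[0,0,1]},{"dp":[40,-78,0],"rotation":[0,0,2]},{"dp":[60,-117,0],"rotation":[0,0,3]},{"dp":[80,-156,0],"rotation":[0,0,4]},{"dp":[100,-195,0],"rotation":[0,0,5]},{"dp":[120,-234,0],"rotation":[0,0,6]},{"dp":[140,-273,-20],"rotation":[0,0,7]},{"dp":[160,-312,-50],"rotation":[0,0,7.8]},{"dp":[180.6,-351.5,-90],"rotation":[0,0,7.8]},{"dp":[180.6,-351.5,-135],"rotation":[0,0,7.8]},{"dp":[180.6,-351.5,-155],"rotation":[0,0,7.8]},{"dp":[180.6,-351.5,-155],"rotation":[0,0,7.8]}]' --claw 0.58 --force 20

```text
clock: 1.6
position: [431.3, 246.8, 48.5]
eef_rot: [0.092, 0.703, -0.093, 0.699]
contact_force: [0.6, -0.3, 0.9]
opening: 54.4
```

Emit:
step_arm --moves '[{"dp":[0,0,-14],"rotation":[0,0,0]},{"dp":[0,0,-26],"rotation":[0,0,0]},{"dp":[0,0,-34],"rotation":[0,0,0]},{"dp":[0,0,-39],"rotation":[0,0,0]},{"dp":[0,0,-41],"rotation":[0,0,0]},{"dp":[0,0,-41],"rotation":[0,0,0]}]'

```text
clock: 2.35
position: [433.1, 247.6, 9.5]
eef_rot: [0.093, 0.701, -0.093, 0.701]
contact_force: [0.8, 0.2, -0.7]
opening: 54.6
```

Emit:
step_arm --moves '[{"dp":[0,0,0]},{"dp":[0,0,0]},{"dp":[0,0,0]},{"dp":[0,0,0]},{"dp":[0,0,0]},{"dp":[0,0,0]}]' --claw 0.1 --force 25

```text
invalid input at $.moves[0]: expected keys dp, rotation
```

Emit:
step_arm --moves '[{"dp":[0,0,0],"rotation":[0,0,0]},{"dp":[0,0,0],"rotation":[0,0,0]},{"dp":[0,0,0],"rotation":[0,0,0]},{"dp":[0,0,0],"rotation":[0,0,0]},{"dp":[0,0,0],"rotation":[0,0,0]},{"dp":[0,0,0],"rotation":[0,0,0]}]' --claw 0.1 --force 25

```text
clock: 3.1
position: [433.1, 247.5, 9.6]
eef_rot: [0.092, 0.701, -0.093, 0.701]
contact_force: [-0.9, -1.1, 3.6]
opening: 27.6
```

Tablet A is held (opening 27.6 mm). Lifting and carrying it to the tote.

Emit:
step_arm --moves '[{"dp":[0,0,15],"rotation":[0,0,0]},{"dp":[0,0,50],"rotation":[0,0,0]},{"dp":[0,0,95],"rotation":[0,0,0]},{"dp":[0,-25,130],"rotation":[0,0,0]},{"dp":[0,-60,140],"rotation":[0,0,0]},{"dp":[1,-105,140],"rotation":[0,0,0]},{"dp":[1,-150,140],"rotation":[0,0,0]},{"dp":[2,-195,140],"rotation":[0,0,0]},{"dp":[2,-240,140],"rotation":[0,0,0]},{"dp":[3,-285,140],"rotation":[0,0,0]},{"dp":[3,-330,140],"rotation":[0,0,0]},{"dp":[4,-375,140],"rotation":[0,0,0]},{"dp":[4,-420,140],"rotation":[0,0,0]},{"dp":[5,-465,140],"rotation":[0,0,0]},{"dp":[5,-505,140],"rotation":[0,0,0]},{"dp":[5,-525,135],"rotation":[0,0,0]},{"dp":[5,-531.5,120],"rotation":[0,0,0]},{"dp":[5,-531.5,100],"rotation":[0,0,0]},{"dp":[5,-531.5,100],"rotation":[0,0,0]}]'

```text
clock: 5.48
position: [436.7, -281.5, 106.8]
eef_rot: [0.094, 0.703, -0.091, 0.7]
contact_force: [-0.5, 0.9, -0.1]
opening: 27.7
```

```bash
python3 - <<'E'
from h import *
s=ctrl.read_state(); print(s['position'],s['opening'],s['contact_force'])
f=grab('side');g=grab('top')
a=cv2.resize(f['img'][110:210,240:400],(400,250));b=cv2.resize(g['img'][170:270,240:400],(400,250))
cv2.imwrite('pics/hold1.png',np.hstack([a,b])[...,::-1])
E
```

```text
[ 436.67545408 -281.4512792   106.80262409] 27.692579227650494 [-0.48097483  0.88763466 -0.13195032]
```

View pics/hold1.png

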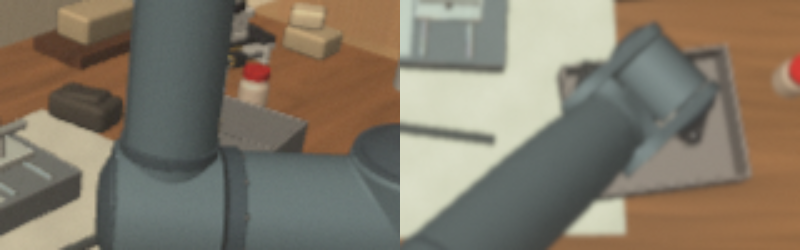

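The picture shows the gripper over the tote's left half; the tablet itself is hidden by the arm, but the opening of 27.7 mm confirms the hold. Lowering.

Emit:
step_arm --moves '[{"dp":[0,0,-30],"rotation":[0,0,0]},{"dp":[0,0,-60],"rotation":[0,0,0]},{"dp":[0,0,-80],"rotation":[0,0,0]},{"dp":[0,0,-90],"rotation":[0,0,0]},{"dp":[0,0,-94],"rotation":[0,0,0]},{"dp":[0,0,-95.5],"rotation":[0,0,0]},{"dp":[0,0,-96.5],"rotation":[0,0,0]},{"dp":[0,0,-97.5],"rotation":[0,0,0]},{"dp":[0,0,-97.5],"rotation":[0,0,0]},{"dp":[0,0,-97.5],"rotation":[0,0,0]}]'

```text
clock: 6.82
position: [438.0, -284.1, 12.1]
eef_rot: [0.093, 0.701, -0.093, 0.701]
contact_force: [0.6, -0.5, -1.1]
opening: 27.9
```

Emit:
step_arm --moves '[{"dp":[0,0,-0.5],"rotation":[0,0,0]},{"dp":[0,0,-1],"rotation":[0,0,0]},{"dp":[0,0,-1],"rotation":[0,0,0]}]'

```text
clock: 7.2
position: [438.1, -284.1, 11.6]
eef_rot: [0.093, 0.701, -0.093, 0.701]
contact_force: [-1.5, 2.5, 5.5]
opening: 27.8
```

Floor contact is felt (5.5 N). Releasing, rising, and returning to tablet B.

Emit:
step_arm --moves '[{"dp":[0,0,0],"rotation":[0,0,0]},{"dp":[0,0,0],"rotation":[0,0,0]},{"dp":[0,0,0],"rotation":[0,0,0]},{"dp":[0,0,0],"rotation":[0,0,0]},{"dp":[0,0,10],"rotation":[0,0,0]},{"dp":[0,0,35],"rotation":[0,0,0]},{"dp":[0,0,80],"rotation":[0,0,0]},{"dp":[0,0,125],"rotation":[0,0,0]},{"dp":[0,25,140],"rotation":[0,0,0]},{"dp":[0,70,140],"rotation":[0,0,0]},{"dp":[0,120,140],"rotation":[0,0,0]},{"dp":[0,170,140],"rotation":[0,0,0]},{"dp":[0,220,140],"rotation":[0,0,0]},{"dp":[0,270,140],"rotation":[0,0,0]}]' --claw 0.58

```text
clock: 8.95
position: [438.0, -12.5, 151.8]
eef_rot: [0.093, 0.7, -0.093, 0.702]
contact_force: [0.9, -0.1, -0.2]
opening: 54.3
```

```bash
python3 - <<'E'
from h import *
import pickle
s=ctrl.read_state(); print(s['position'],s['opening'])
f=grab('top');pickle.dump(f,open('top1.pkl','wb'))
W=cloud(f); hsv=cv2.cvtColor(f['img'],cv2.COLOR_RGB2HSV)
sand=((hsv[...,0]<25)&(hsv[...,1]>50)&(hsv[...,2]>120)).astype(np.uint8)
for nm,(v0,v1,u0,u1) in dict(tray=(197,238,133,196),tote=(190,250,303,378)).items():
    r=np.zeros_like(sand);r[v0:v1,u0:u1]=1
    n,l,st,c=cv2.connectedComponentsWithStats(sand*r)
    for i in range(1,n):
        if st[i][4]>20:
            P=W[l==i];P=P[~np.isnan(P[:,0])];R=cv2.minAreaRect(P[:,:2].astype(np.float32));print(nm,c[i].round(1),st[i],np.median(P,0).round(1),np.round(R[1],1),round(R[2],1))
    
cv2.imwrite('pics/t1.png',cv2.resize(f['img'][120:260,120:390],(800,415),interpolation=cv2.INTER_CUBIC)[...,::-1])
E
```

```text
[437.97580297 -12.51337026 151.8276849 ] 54.33888635696579
tray [163.2 219.3] [159 212  10  16 117] [425.5 328.   26.1] [35.4 60.4] 84.1
tray [143.5 217.5] [139 214  10   8  57] [429.3 404.8  19.2] [36.6 25.1] 71.8
tote [338. 191.] [326 190  33   4  81] [ 5.628e+02 -3.267e+02 -5.000e-01] [ 32.4 107.7] 2.7
tote [374.9 203.1] [370 190   8  38 155] [ 524.9 -476.1    1.3] [159.3  47.5] 0.0
tote [325.9 221.1] [320 213  12  17 147] [ 439.  -284.    26.6] [34.7 67. ] 76.5
tote [359.9 247.3] [329 242  49   8 175] [ 3.466e+02 -4.252e+02 -4.000e-01] [ 23.3 185.9] 9.5
```

View pics/t1.png

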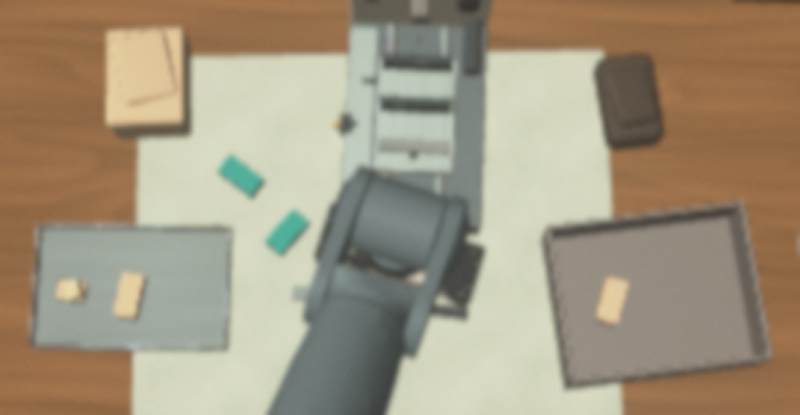

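Tablet A lies flat in the tote at crop (613,300). Tablet B (128,295) and the offcut (70,290) are undisturbed. Going to B.

Emit:
step_arm --moves '[{"dp":[-1,40,0],"rotation":[0,0,1]},{"dp":[-3,90,0],"rotation":[0,0,2]},{"dp":[-5,140,0],"rotation":[0,0,3]},{"dp":[-7,190,0],"rotation":[0,0,4]},{"dp":[-9,240,0],"rotation":[0,0,5]},{"dp":[-10,290,-5],"rotation":[0,0,6]},{"dp":[-11,330,-20],"rotation":[0,0,7]},{"dp":[-11,344.5,-50],"rotation":[0,0,7]},{"dp":[-11,344.5,-85],"rotation":[0,0,7]},{"dp":[-11,344.5,-105],"rotation":[0,0,7]},{"dp":[-11,344.5,-118],"rotation":[0,0,7]},{"dp":[-11,344.5,-128],"rotation":[0,0,7]},{"dp":[-11,344.5,-135],"rotation":[0,0,7]},{"dp":[-11,344.5,-139],"rotation":[0,0,7]},{"dp":[-11,344.5,-141],"rotation":[0,0,7]},{"dp":[-11,344.5,-141],"rotation":[0,0,7]}]'

```text
clock: 11.0
position: [427.2, 330.6, 10.1]
eef_rot: [0.05, 0.705, -0.05, 0.705]
contact_force: [-1.0, 0.8, -0.2]
opening: 54.6
```

Emit:
step_arm --moves '[{"dp":[0,0,0],"rotation":[0,0,0]},{"dp":[0,0,0],"rotation":[0,0,0]},{"dp":[0,0,0],"rotation":[0,0,0]},{"dp":[0,0,0],"rotation":[0,0,0]},{"dp":[0,0,0],"rotation":[0,0,0]},{"dp":[0,0,0],"rotation":[0,0,0]}]' --claw 0.1

```text
clock: 11.75
position: [427.1, 330.5, 10.1]
eef_rot: [0.05, 0.705, -0.05, 0.705]
contact_force: [0.8, -0.5, 2.3]
opening: 27.8
```

B held. Carrying it to the far half of the tote.

Emit:
step_arm --moves '[{"dp":[0,0,15],"rotation":[0,0,0]},{"dp":[0,0,50],"rotation":[0,0,0]},{"dp":[0,0,95],"rotation":[0,0,0]},{"dp":[0,-25,130],"rotation":[0,0,0]},{"dp":[1,-65,140],"rotation":[0,0,0]},{"dp":[3,-110,140],"rotation":[0,0,0]},{"dp":[5,-160,140],"rotation":[0,0,0]},{"dp":[7,-210,140],"rotation":[0,0,0]},{"dp":[9,-260,140],"rotation":[0,0,0]},{"dp":[11,-310,140],"rotation":[0,0,0]},{"dp":[13,-360,140],"rotation":[0,0,0]},{"dp":[15,-410,140],"rotation":[0,0,0]},{"dp":[17,-460,140],"rotation":[0,0,0]},{"dp":[19,-510,140],"rotation":[0,0,0]},{"dp":[21,-560,140],"rotation":[0,0,0]},{"dp":[23,-610,140],"rotation":[0,0,0]},{"dp":[25,-660,140],"rotation":[0,0,0]},{"dp":[27,-700,140],"rotation":[0,0,0]},{"dp":[27,-712.5,130],"rotation":[0,0,0]},{"dp":[27,-712.5,110],"rotation":[0,0,0]}]'

```text
clock: 14.25
position: [454.3, -382.2, 119.8]
eef_rot: [0.05, 0.705, -0.05, 0.706]
contact_force: [-0.1, 0.6, -1.5]
opening: 27.7
```

Emit:
step_arm --moves '[{"dp":[0,0,0],"rotation":[0,0,0]},{"dp":[0,0,-35],"rotation":[0,0,0]},{"dp":[0,0,-70],"rotation":[0,0,0]},{"dp":[0,0,-92],"rotation":[0,0,0]},{"dp":[0,0,-102],"rotation":[0,0,0]},{"dp":[0,0,-105],"rotation":[0,0,0]},{"dp":[0,0,-106.5],"rotation":[0,0,0]},{"dp":[0,0,-107.5],"rotation":[0,0,0]},{"dp":[0,0,-107.5],"rotation":[0,0,0]}]'

```text
clock: 15.38
position: [454.3, -382.3, 13.1]
eef_rot: [0.049, 0.705, -0.05, 0.706]
contact_force: [-0.0, -0.0, -0.1]
opening: 27.9
```

Emit:
step_arm --moves '[{"dp":[0,0,-0.6],"rotation":[0,0,0]},{"dp":[0,0,-1.2],"rotation":[0,0,0]},{"dp":[0,0,-1.2],"rotation":[0,0,0]}]'

```text
clock: 15.75
position: [454.2, -382.2, 12.1]
eef_rot: [0.05, 0.705, -0.05, 0.705]
contact_force: [-2.0, 1.9, 5.1]
opening: 27.7
```

Emit:
step_arm --moves '[{"dp":[0,0,0],"rotation":[0,0,0]},{"dp":[0,0,0],"rotation":[0,0,0]},{"dp":[0,0,0],"rotation":[0,0,0]},{"dp":[0,0,0],"rotation":[0,0,0]},{"dp":[0,0,10],"rotation":[0,0,0]},{"dp":[0,0,35],"rotation":[0,0,0]},{"dp":[0,0,80],"rotation":[0,0,0]},{"dp":[0,0,125],"rotation":[0,0,0]},{"dp":[0,0,160],"rotation":[0,0,0]},{"dp":[0,0,165],"rotation":[0,0,0]}]' --claw 0.58

```text
clock: 17.0
position: [455.2, -383.5, 180.0]
eef_rot: [0.048, 0.704, -0.051, 0.707]
contact_force: [0.7, -0.7, -0.2]
opening: 54.2
```

```bash
python3 - <<'E'
from h import *
import pickle
s=ctrl.read_state(); print(s['position'],s['opening'],np.round(s['joint_positions'],3))
T=grab('top');S=grab('side');pickle.dump((T,S),open('m2.pkl','wb'))
a=cv2.resize(T['img'][130:190,225:295],(400,343),interpolation=cv2.INTER_CUBIC);b=cv2.resize(S['img'][145:205,190:260],(400,343),interpolation=cv2.INTER_CUBIC)
cv2.imwrite('pics/mark.png',np.hstack([a,b])[...,::-1])
# bar from both clouds, per-side refined
for f in(T,S):
    W=cloud(f);m=(W[...,0]>570)&(W[...,0]<635)&(W[...,1]>-90)&(W[...,1]<50)&(W[...,2]>106)&(W[...,2]<122)
    P=W[m];l=cv2.fitLine(P[:,:2].astype(np.float32),cv2.DIST_HUBER,0,.01,.01).ravel()
    print('bar',len(P),P.mean(0).round(1),'y range',P[:,1].min().round(1),P[:,1].max().round(1),'dir deg',np.degrees(np.arctan2(l[1],l[0])).round(2),'ztop',np.percentile(P[:,2],90).round(1))
E
```

```text
[ 455.23860274 -383.45957032  179.97629452] 54.24848291076711 [-0.89   0.138  1.729  0.     1.268 -2.321]
bar 96 [606.6 -25.  114.9] y range -69.5 18.2 dir deg 89.74 ztop 119.4
bar 83 [607.7 -19.2 113.8] y range -66.9 22.6 dir deg 87.98 ztop 117.6
```

View pics/mark.png

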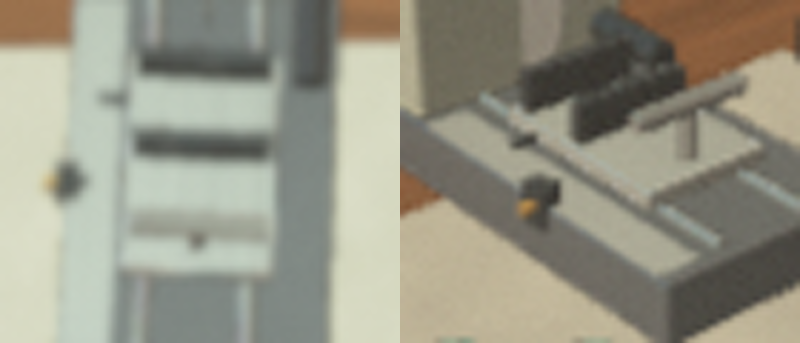

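Both tablets are placed. The picture shows the pointer at (110,98) and the clip at (68,181) in the top pane, and at (524,141) and (543,190) in the side pane. Now subpixel measures in both views, plus the tote check.

```bash
cat > mk.py <<'E'
from h import *
import pickle,sys
def dump(f,v0,v1,u0,u1):
    g=cv2.cvtColor(f['img'],cv2.COLOR_RGB2GRAY)[v0:v1,u0:u1]; print('cols',u0,'rows',v0); print(g)
def tri(T,S,a,b):
    c1,d1=ray(T,*a);c2,d2=ray(S,*b);k=np.linalg.lstsq(np.stack([d1,-d2],1),c2-c1,rcond=None)[0]
    p,q=c1+d1*k[0],c2+d2*k[1];return ((p+q)/2).round(1),np.linalg.norm(p-q).round(1)
E
python3 - <<'E'
from mk import *
T,S=pickle.load(open('m2.pkl','rb'))
dump(T,142,168,230,250); dump(S,162,188,204,224)
W=cloud(T); g=T['img'].astype(int)
for f,n in((T,'top'),):
    W=cloud(f)
    # bed edge and housing edges for yaw: left/right bed top edge vs x
    L=[];R=[]
    for v in range(160,192):
        row=W[v,220:300]; ok=(row[:,2]>44)
        ys=row[ok];  L.append(ys[np.argmax(ys[:,1])]);R.append(ys[np.argmin(ys[:,1])])
    for E in(L,R):
        E=np.array(E);l=cv2.fitLine(E[:,:2].astype(np.float32),cv2.DIST_HUBER,0,.01,.01).ravel();print('edge',E.mean(0).round(1),np.degrees(np.arctan2(l[1],l[0])).round(2))
hsv=cv2.cvtColor(T['img'],cv2.COLOR_RGB2HSV);sand=((hsv[...,0]<25)&(hsv[...,1]>50)&(hsv[...,2]>120)).astype(np.uint8);r=np.zeros_like(sand);r[205:240,312:365]=1;r[200:238,133:180]=1
n,l,st,c=cv2.connectedComponentsWithStats(sand*r);print([(c[i].round(),st[i][4],np.nanmedian(W[l==i],0).round(1)) for i in range(1,n) if st[i][4]>20])
E
```

```text
cols 230 rows 142
[[214 213 214 215 214 213 207 195 195 196 198 199 201 199 198 192 176 166
  164 135]
 [214 214 214 214 214 213 208 197 195 197 197 198 199 200 197 190 176 168
  174 163]
 [214 214 214 215 215 213 207 195 195 197 198 197 198 195 194 186 171 170
  184 188]
 [214 214 214 215 214 214 206 194 194 198 198 194 186 182 180 172 159 165
  187 197]
 [214 214 214 215 215 214 207 195 195 198 196 188 172 158 153 145 141 159
  186 198]
 [214 215 214 214 214 214 209 197 197 198 197 188 169 150 141 131 132 158
  188 199]
 [214 214 214 214 215 214 209 199 197 198 197 193 182 171 164 153 147 166
  190 198]
 [214 214 213 214 214 213 209 199 197 199 198 198 195 191 187 178 166 177
  194 198]
 [214 213 214 214 214 213 208 198 198 199 200 199 200 199 197 187 175 180
  191 195]
 [214 214 214 214 213 212 207 199 197 198 199 200 200 200 198 189 175 175
  177 179]
 [214 213 213 213 213 211 206 198 199 199 198 199 200 199 198 188 173 167
  155 150]
 [213 213 214 214 213 209 201 197 198 200 199 201 200 199 198 188 172 163
  141 119]
 [213 213 213 213 213 206 196 194 198 199 200 200 200 200 197 
[... 2788 characters left out ...]
119 134 123  98  76  68 109 145 163 167 166 165
  166 169]
 [104 106 105 105 105 106 116 115  93  79  69  74 107 136 150 164 168 168
  166 167]
 [116 108 105 104 106 106 108 102  82  75  70  76 101 114 123 141 160 167
  167 169]
 [146 125 110 105 106 108 106 105  95  87  74  76 100 108 109 118 133 152
  165 168]
 [171 166 136 118 109 105 104 107 106 102  93  90 102 108 109 109 113 126
  139 159]
 [179 177 169 145 126 110 105 106 106 106 104 104 108 109 109 108 107 110
  116 128]
 [179 180 178 172 167 141 120 111 107 107 105 106 106 107 108 110 109 111
  110 112]]
edge [597.6  62.8  52.3] 1.07
edge [ 604.6 -113.9   48.8] 1.11
[(array([143., 217.]), np.int32(59), array([431.1, 404.1,  20.8]))]
```

```bash
python3 - <<'E'
from mk import *
T,S=pickle.load(open('m2.pkl','rb'))
pt,ct=(241.7,146.7),(240.5,161.2); ps,cs=(209.3,169.5),(217.4,177.8)
P=onz(T,*pt,60);C=onz(T,*ct,50);print('top P',P.round(1),'C',C.round(1),'dx',(P-C)[0].round(1))
Q=onz(S,*ps,60);D=onz(S,*cs,50);print('side P',Q.round(1),'C',D.round(1),'dx',(Q-D)[0].round(1))
print(tri(T,S,pt,ps),tri(T,S,ct,cs))
print('proj of +10mm in x: side',proj(S,P+[10,0,0])-proj(S,P),'y',proj(S,P+[0,10,0])-proj(S,P),'z',proj(S,P+[0,0,10])-proj(S,P))
print('top',proj(T,P+[10,0,0])-proj(T,P),'y',proj(T,P+[0,10,0])-proj(T,P),'z',proj(T,P+[0,0,10])-proj(T,P))
E
```

```text
top P [709.9  42.7  60. ] C [655.2  45.4  50. ] dx 54.7
side P [713.7  41.5  60. ] C [657.9  46.2  50. ] dx 55.8
(array([709.9,  43.2,  62. ]), np.float64(1.7)) (array([656. ,  46.2,  50.5]), np.float64(2.4))
proj of +10mm in x: side [-1.57531686 -0.97220848] y [-2.12635197  0.83772987] z [-0.10992887 -2.30065358]
top [ 0.10100016 -2.49190204] y [-2.61855888 -0.08465549] z [-0.05638342 -0.86355773]
```

Two-view result: clip nose at (656,46,50.5), pointer tip at (711,43,61). Heights agree with the text, so the draw is about 55 mm. Going above the handle, jaws turned along x.

Emit:
step_arm --moves '[{"dp":[10,25,0],"rotation":[0,0,-6]},{"dp":[23,55,0],"rotation":[0,0,-14]},{"dp":[38,90,0],"rotation":[0,0,-22]},{"dp":[53,125,0],"rotation":[0,0,-30]},{"dp":[68,160,0],"rotation":[0,0,-38]},{"dp":[83,195,0],"rotation":[0,0,-46]},{"dp":[98,230,0],"rotation":[0,0,-54]},{"dp":[113,265,0],"rotation":[0,0,-62]},{"dp":[128,300,0],"rotation":[0,0,-70]},{"dp":[141,330,0],"rotation":[0,0,-77]},{"dp":[150,350,0],"rotation":[0,0,-81.5]},{"dp":[153.8,358.8,-10],"rotation":[0,0,-81.5]},{"dp":[153.8,358.8,-30],"rotation":[0,0,-81.5]},{"dp":[153.8,358.8,-40],"rotation":[0,0,-81.5]},{"dp":[153.8,358.8,-40],"rotation":[0,0,-81.5]},{"dp":[153.8,358.8,-40],"rotation":[0,0,-81.5]}]' --claw 0.45

```text
clock: 19.1
position: [608.0, -23.8, 136.6]
eef_rot: [0.498, 0.502, -0.498, 0.502]
contact_force: [-0.1, 0.3, 1.2]
opening: 42.3
```

```bash
python3 - <<'E'
from mk import *
from scipy.spatial.transform import Rotation as Ro
s=ctrl.read_state(); M=Ro.from_quat(s['eef_rot']).as_matrix(); print(s['position'],s['opening'],M[:,0].round(3),M[:,1].round(3),np.round(s['joint_positions'],2))
S=grab('side');T=grab('top')
a=cv2.resize(S['img'][100:205,185:300],(438,400),interpolation=cv2.INTER_CUBIC);b=cv2.resize(T['img'][190:260,300:385],(362,298),interpolation=cv2.INTER_CUBIC);b=np.vstack([b,np.zeros((102,362,3),np.uint8)])
cv2.imwrite('pics/pre.png',np.hstack([a,b])[...,::-1])
E
```

```text
[608.0066759  -23.76827335 136.61837234] 42.26128491316627 [ 0.001 -0.    -1.   ] [1.    0.007 0.001] [-0.23  0.22  1.72 -0.    1.2  -0.23]
```

View pics/pre.png

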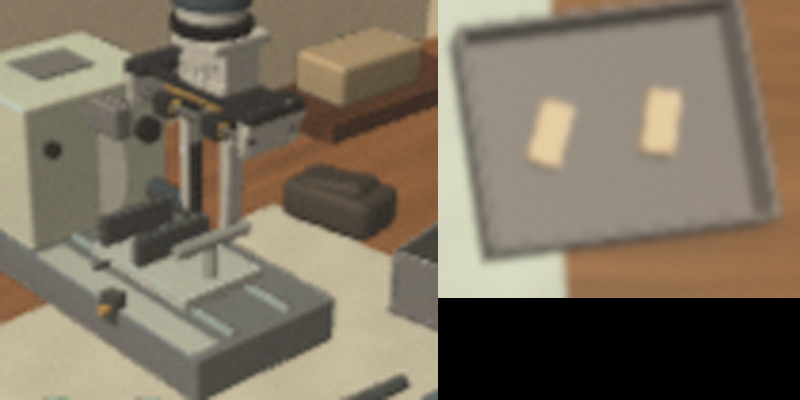

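Both tablets lie flat in the tote (right pane, (552,132) and (661,122)). The fingers straddle the bar in x, with the rear finger clear of the vise jaw, and the pointer (100,263) and clip (110,303) stay visible. Descending and gripping.

Emit:
step_arm --moves '[{"dp":[0,0,-12],"rotation":[0,0,0]},{"dp":[0,0,-24],"rotation":[0,0,0]},{"dp":[0,0,-35],"rotation":[0,0,0]},{"dp":[0,0,-42],"rotation":[0,0,0]},{"dp":[0,0,-44],"rotation":[0,0,0]},{"dp":[0,0,-44],"rotation":[0,0,0]}]'

```text
clock: 19.95
position: [608.0, -23.2, 92.3]
eef_rot: [0.498, 0.502, -0.498, 0.502]
contact_force: [-0.5, 0.1, 0.3]
opening: 42.4
```

Emit:
step_arm --moves '[{"dp":[0,0,0],"rotation":[0,0,0]},{"dp":[0,0,0],"rotation":[0,0,0]},{"dp":[0,0,0],"rotation":[0,0,0]},{"dp":[0,0,0],"rotation":[0,0,0]},{"dp":[0,0,0],"rotation":[0,0,0]},{"dp":[0,0,0],"rotation":[0,0,0]}]' --claw 0.05 --force 40

```text
clock: 20.7
position: [609.3, -23.2, 92.7]
eef_rot: [0.499, 0.501, -0.497, 0.503]
contact_force: [5.5, 1.4, -3.1]
opening: 14.7
```

Emit:
step_arm --moves '[{"dp":[-5,0,0],"rotation":[0,0,0]},{"dp":[-12,0,0],"rotation":[0,0,0]},{"dp":[-20,0,0],"rotation":[0,0,0]},{"dp":[-28,0,0],"rotation":[0,0,0]},{"dp":[-36,0,0],"rotation":[0,0,0]},{"dp":[-44,0,0],"rotation":[0,0,0]},{"dp":[-50,0,0],"rotation":[0,0,0]},{"dp":[-54,0,0],"rotation":[0,0,0]},{"dp":[-54,0,0],"rotation":[0,0,0]},{"dp":[-54,0,0],"rotation":[0,0,0]}]'

```text
clock: 21.95
position: [556.6, -22.6, 92.7]
eef_rot: [0.501, 0.5, -0.496, 0.503]
contact_force: [11.9, 3.5, -6.8]
opening: 14.9
```

```bash
python3 - <<'E'
from mk import *
s=ctrl.read_state(); print(s['position'],s['opening'],s['contact_force'].round(1) if hasattr(s['contact_force'],'round') else s['contact_force'])
S=grab('side');T=grab('top');pickle.dump((T,S),open('m3.pkl','wb'))
a=cv2.resize(S['img'][150:200,190:250],(480,400),interpolation=cv2.INTER_CUBIC);b=cv2.resize(T['img'][142:182,228:268],(320,320),interpolation=cv2.INTER_CUBIC);b=np.vstack([b,np.zeros((80,320,3),np.uint8)])
cv2.imwrite('pics/drawn.png',np.hstack([a,b])[...,::-1])
dump(S,168,188,206,232);dump(T,154,170,232,250)
E
```

```text
[556.55857133 -22.55556581  92.65790615] 14.933557709656823 [11.9  3.5 -6.8]
cols 206 rows 168
[[165 159 142 119 111 115 122 141 155 147 153 129 125 127  96  66  57  60
   88 102 134 154 132 102  86  73]
 [169 169 165 148 130 117 112 119 131 147 159 150 161 164 121  71  85 134
  153 156 164 170 143  93  77  65]
 [168 170 170 166 161 144 118 111 112 119 135 155 168 172 164 156 156 166
  171 170 172 172 142  93  75  67]
 [169 169 169 171 168 165 149 127 115 111 115 127 152 167 170 173 172 171
  171 171 171 168 141  96  72  64]
 [171 168 170 170 171 170 168 160 148 131 117 112 124 161 167 168 173 175
  169 170 171 172 134  94  72  62]
 [171 168 167 166 170 170 169 168 168 161 141 121 113 120 144 142 146 162
  174 176 174 171 135  90  72  62]
 [154 167 171 170 169 168 170 169 170 169 165 151 118  94 103  95 100 145
  168 170 176 173 135  89  74  60]
 [129 146 165 170 168 169 153 142 131 145 166 146 103  78  73  81  96 130
  156 163 167 174 168 141 104  98]
 [113 121 136 157 155 129 103  96  88 101 112  99 100 121 133 123 113 118
  127 146 161 168 170 171 161 159]
 [111 110 117 127 140 10
[... 1694 characters left out ...]
 92  95 117 129 132 132]
 [200 181 151 115  93  93 104 114 115 115 114 103  88  97 117 128 130 130]
 [194 172 141 108  92  97 109 115 116 114 111  96  86 100 117 125 126 127]
 [199 177 145 107  95 101 111 116 116 115 107  90  86 106 118 122 124 126]
 [209 195 162 126 113 114 115 116 116 114 100  83  88 108 118 121 120 121]
 [215 209 187 155 136 126 118 117 115 109  93  79  89 107 114 117 118 119]
 [216 215 205 181 154 131 120 116 114 106  85  76  90 105 112 113 115 116]
 [217 217 213 194 161 131 119 115 113  99  80  76  92 103 108 109 111 111]
 [217 218 213 191 154 126 117 116 109  90  74  76  92 100 103 105 105 107]
 [217 217 209 178 141 120 116 114 105  83  69  76  89  96  96  99 100 101]]
```

View pics/drawn.png

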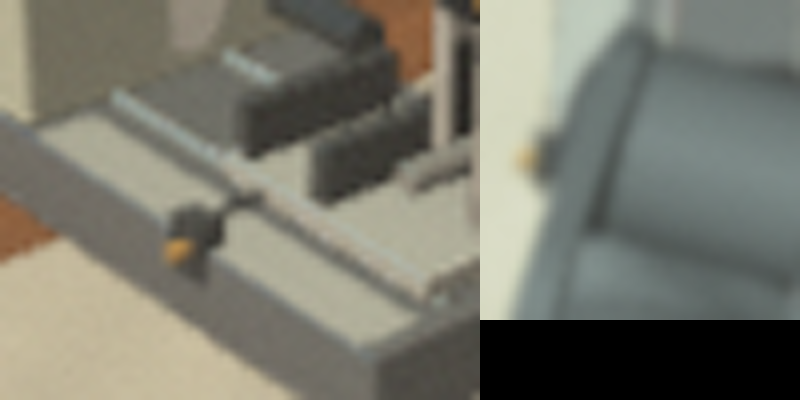

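The side pane shows the pointer (240,198) nearly opposite the clip nose (215,225), and TCP travel is 52.7 mm. I'll measure the actual pointer shift by subpixel template tracking between home and now.

```bash
cat > tr.py <<'E'
from mk import *
def track(A,B,u,v,w,h,guess):
    k=8; up=lambda f:cv2.resize(cv2.cvtColor(f['img'],cv2.COLOR_RGB2GRAY),None,fx=k,fy=k,interpolation=cv2.INTER_CUBIC)
    a,b=up(A),up(B); t=a[(v-h)*k:(v+h+1)*k,(u-w)*k:(u+w+1)*k]
    gx,gy=guess; x0=int((u-w+gx-4)*k); y0=int((v-h+gy-4)*k)
    s=b[y0:y0+t.shape[0]+8*k,x0:x0+t.shape[1]+8*k]
    r=cv2.matchTemplate(s,t,cv2.TM_CCOEFF_NORMED);_,m,_,l=cv2.minMaxLoc(r)
    return (x0+l[0])/k-(u-w),(y0+l[1])/k-(v-h),m
def report(B):
    T,S=pickle.load(open('m2.pkl','rb'))
    for nm,u,v,w,h,z in(('ptr',211,169,2,2,60),('ptr2',212,169,3,2,60),('corner',234,180,4,3,70),('jaw',221,166,4,4,92),('bar',235,164,4,4,110)):
        du,dv,m=track(S,B,u,v,w,h,(8.5,5.5))
        print(nm,round(du,2),round(dv,2),round(m,3),'travel',(onz(S,u,v,z)-onz(S,u+du,v+dv,z)).round(1)[:2])
    print('clip',track(S,B,214,178,4,4,(0,0)))
E
python3 -c "
from tr import *
report(pickle.load(open('m3.pkl','rb'))[1])"
```

```text
ptr 9.0 5.5 0.904 travel [55.5  0. ]
ptr2 9.0 5.5 0.934 travel [55.4 -0. ]
corner 9.75 6.12 0.858 travel [54.1 -1. ]
jaw 8.88 5.5 0.987 travel [53.2 -1.4]
bar 7.62 6.75 0.813 travel [ 55.7 -11.9]
clip (0.0, 0.0, 0.9671046733856201)
```

```bash
python3 - <<'E'
from tr import *
T,S=pickle.load(open('m2.pkl','rb'));S3=pickle.load(open('m3.pkl','rb'))[1]
fs=[('T',T),('S',S)]
def show(n,f,m,v0,v1,u0,u1):
    W=cloud(f)[v0:v1,u0:u1];g=cv2.cvtColor(f['img'],cv2.COLOR_RGB2GRAY)[v0:v1,u0:u1];k=g<m;P=W[k];print(n,k.sum(),'mean',P.mean(0).round(1),'med',np.median(P,0).round(1),'z',np.percentile(P[:,2],[10,50,90]).round(1),'x',np.percentile(P[:,0],[5,50,95]).round(1))
show('T ptr',T,160,145,149,242,246);show('T clip',T,125,158,165,234,240)
show('S ptr',S,100,168,171,209,214);show('S clip',S,85,176,181,211,218);show('S nose',S,85,176,180,215,218)
show('S3 ptr',S3,105,173,176,218,223);show('S3 nose',S3,85,176,180,215,218);show('S3 clip',S3,85,176,181,211,218)
W=cloud(S)
for f,n in((S,'home'),(S3,'now')):
    W=cloud(f);m=(W[...,2]>92)&(W[...,2]<104)&(abs(W[...,1]+25)<60)&(W[...,0]>590)&(W[...,0]<740);m[:,232:]=0
    print(n,m.sum(),W[m].mean(0).round(1))
E
```

```text
T ptr 7 mean [711.4  33.5  56.7] med [710.   33.9  57.6] z [51.  57.6 61.3] x [705.8 710.  717.2]
T clip 16 mean [650.4  60.   64. ] med [650.5  60.2  64.4] z [59.2 64.4 66.9] x [643.5 650.5 659.3]
S ptr 8 mean [714.1  30.9  56. ] med [712.5  29.2  58.4] z [49.5 58.4 60.7] x [708.9 712.5 720.7]
S clip 21 mean [648.3  66.3  59.9] med [646.8  67.   61.3] z [54.3 61.3 64.5] x [643.6 646.8 658.6]
S nose 9 mean [646.1  61.5  60.3] med [646.1  61.1  60.6] z [55.3 60.6 64.2] x [643.8 646.1 648.8]
S3 ptr 9 mean [657.6  32.8  59. ] med [657.   33.5  60.8] z [53.2 60.8 62.1] x [653.6 657.  661.2]
S3 nose 9 mean [647.3  60.6  59.4] med [646.6  61.   59.8] z [55.6 59.8 62. ] x [645.4 646.6 651.2]
S3 clip 21 mean [649.7  65.3  58.9] med [647.3  65.6  59.8] z [54.  59.8 63.5] x [646.  647.3 656.2]
home 112 [704.  -15.8  97.4]
now 53 [ 6.624e+02 -3.000e-01  9.780e+01]
```

The depth shows the clip's body stands up to z≈64, so my side "nose" point was partly the body. One enlarged side crop with reference ticks should settle it.

```bash
python3 - <<'E'
from tr import *
T,S=pickle.load(open('m2.pkl','rb'));S3=pickle.load(open('m3.pkl','rb'))[1]
out=[]
for f in(S,S3):
    v0,v1,u0,u1=160,188,203,229;k=15
    a=cv2.resize(f['img'][v0:v1,u0:u1],None,fx=k,fy=k,interpolation=cv2.INTER_NEAREST).copy()
    px=lambda p:tuple(np.round((proj(f,p)-[u0,v0]+.5)*k).astype(int).tolist())
    for x,c in((646,(255,0,0)),(652,(255,255,0)),(658,(0,255,0))):
        cv2.line(a,px((x,46,50)),px((x,60,50)),c,1)   # on the bed's top, from nose tip outwards
        cv2.circle(a,px((x,42,60)),2,c,-1)             # where the pointer tip would be
    for p,q in(((640,65,50),(730,65,50)),): cv2.line(a,px(p),px(q),(0,0,255),1)
    out.append(a)
o=np.hstack(out);print(o.shape);cv2.imwrite('pics/zoom.png',o[...,::-1])
E
```

```text
(420, 780, 3)
```

View pics/zoom.png

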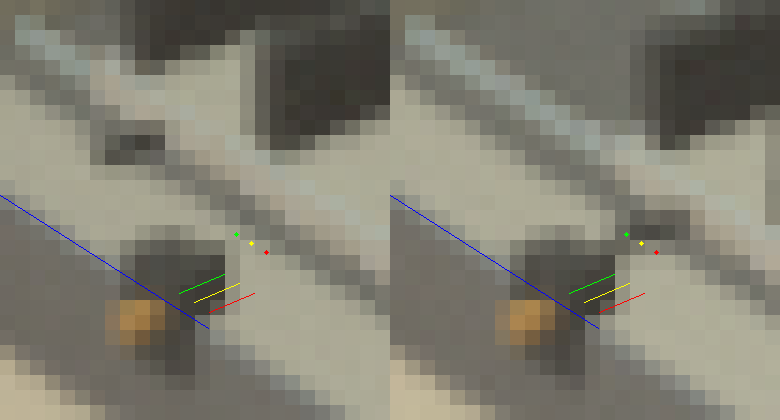

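Reading the zoom: in the right pane the pointer core starts at (630,232), within a couple of mm of the tick opposite the nose. The top-view silhouette centroids need 55.0 mm of travel. Travel so far is 52.7 (TCP) to 53–55 (tracking), so about 1.4 mm is still to go.

Emit:
step_arm --moves '[{"dp":[-0.7,0,0],"rotation":[0,0,0]},{"dp":[-1.4,0,0],"rotation":[0,0,0]},{"dp":[-1.4,0,0],"rotation":[0,0,0]},{"dp":[-1.4,0,0],"rotation":[0,0,0]},{"dp":[-1.4,0,0],"rotation":[0,0,0]}]'

```text
clock: 22.68
position: [555.3, -22.5, 92.7]
eef_rot: [0.501, 0.5, -0.496, 0.503]
contact_force: [12.3, 3.1, -8.6]
opening: 15.1
```

```bash
python3 - <<'E'
from tr import *
s=ctrl.read_state(); print(s['position'],s['opening'],s['contact_force'],s['clock'])
S=grab('side');T=grab('top');pickle.dump((T,S),open('m4.pkl','wb'));report(S)
# dark-weighted centroid of the pointer's outer part on the pale strip, home and now
T2,S2=pickle.load(open('m2.pkl','rb'))
hsv=cv2.cvtColor(T['img'],cv2.COLOR_RGB2HSV);W=cloud(T);sand=((hsv[...,0]<25)&(hsv[...,1]>50)&(hsv[...,2]>120)).astype(np.uint8);r=np.zeros_like(sand);r[203:240,312:365]=1;r[203:236,133:192]=1
n,l,st,c=cv2.connectedComponentsWithStats(sand*r);print([(c[i].round(),st[i][4],np.nanmedian(W[l==i],0).round(1)) for i in range(1,n) if st[i][4]>20])
dump(S,170,180,214,226)
E
```

```text
[555.33572501 -22.54299452  92.67200204] 15.100668842116843 [12.27364145  3.13754595 -8.55821123] 22.675
ptr 9.12 5.62 0.895 travel [56.5 -0.2]
ptr2 9.12 5.62 0.927 travel [56.4 -0.3]
corner 10.12 6.12 0.85 travel [54.9 -0.1]
jaw 9.25 5.62 0.986 travel [54.8 -0.9]
bar 7.0 7.25 0.779 travel [ 56.9 -15.9]
clip (0.0, 0.0, 0.9698348641395569)
[(array([352., 218.]), np.int32(158), array([ 453.8, -381.4,   25.9])), (array([326., 221.]), np.int32(148), array([ 439.3, -283.9,   26.3])), (array([143., 217.]), np.int32(60), array([430.8, 405. ,  19.9]))]
cols 214 rows 170
[[114 121 138 154 166 173 163 156 156 155 165 170]
 [118 110 118 133 154 165 167 173 173 170 169 170]
 [148 129 114 115 124 160 165 168 173 175 171 169]
 [167 162 141 119 111 121 146 142 145 163 174 175]
 [169 169 165 151 133 105 105  95 103 150 167 171]
 [129 144 165 159 117  82  69  74  89 131 155 162]
 [ 87  99 111 107  89  94 129 123 111 115 117 142]
 [ 76  79  81  70 130 155 161 164 150 126 108 118]
 [ 77  74  63  63 145 170 170 170 168 162 136 117]
 [ 73  68  63  63 146 170 170 171 171 170 164 151]]
```

```bash
python3 -c "
from bench import ctrl
s=ctrl.read_state();print(s['position'],s['opening'],s['clock']);print(ctrl.hand_in())"
```

```text
[555.3620343  -22.57251642  92.68888339] 15.051650386002105 22.775
the job is handed in; nothing more can be done
None
```

Both tablets are in the tote, and I handed the job in at 22.8 s with the gripper still holding the carriage's handle at the mark. I set each tablet down onto the tote floor (about 5 N felt) before letting go. The offcut stayed in the tray.

**Last picture:** the tablets lie flat in the tote at (454,-381) and (439,-284), with tops at about 26 mm. The offcut is where it was, within camera noise.

**Carriage:** the grip is firm (opening 15 mm) and the spring pull reads 12.3 N, which fits about 55–60 mm of draw.

**Alignment at the mark:** the two-view measurement called for about 55 mm of draw. The checks disagree slightly:

| Check on the draw | Result (mm) |
|---|---|
| Tool travel | 54.0 |
| Vise jaw tracked in the side picture | 54.8 |
| Carriage corner tracked in the side picture | 54.9 |
| Pointer tracked in the side picture (coarsest) | 56.4 |

I trust the alignment to about 1–2 mm. I could not check it from above, because the arm hides the pointer there. The clip's nose is only about one pixel across, and measuring from its taller body instead would have asked for about 2 mm more.

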